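# Push the filter tube home in the smoke detector's collet

### The arm

A 7-joint arm with a two-finger parallel gripper is mounted at the origin on the work surface. World frame = base frame: x ahead of the robot, y to its left, z up, the work surface at z = 0. Lengths are in mm, angles in rad, forces in N, time in s.
With the tool pointing down it reaches from about 400 to 875 mm from the base axis. Payload 4.4 kg.
Tool frame: the origin (TCP) lies midway between the tips of the shut fingers; the grasp point (between the pads) lies ctrl.grip_depth behind it (ctrl.grip_depth is the distance from the TCP to the grasp point, in mm); z points along the fingers, y is the line along which they close (so a half turn about z gives the same grasp; the last joint's range is limited). The gripper opens to 85 mm and grips with 20 to 120 N. Pads are 22 mm wide; open, the fingers measure 114 mm over their backs; the gripper's body (76 mm by 85 mm) begins 54 mm behind the grasp point. The pads swing forward as they close: fully open they stand 13 mm farther back than shut.
Start: joints at [1.272, 0.628, 0.038, 1.517, -0.027, 0.996, -0.02], TCP at [149.984, -632.473, 231.313] pointing down, gripper open.
Joint ranges: [-3.06, 3.06], [-0.37, 2.12], [-1.25, 1.32], [0.18, 2.47], [-1.1, 4.24], [0.23, 1.98], [-2.94, 2.94]. Speed limits (rad/s): [2.57, 2.57, 3.14, 3.14, 3.14, 3.14, 3.14].

### API

Orientations are given as [roll, pitch, yaw] about the fixed x, y, z axes, in that order (R = Rz(yaw) Ry(pitch) Rx(roll)).
In Python, from cell import ctrl gives the robot as it stands.
- The arm moves only by the tool carry_out, never from a script. Its argument "deltas" is one flat list of numbers, 7 for each row, row after row: the turn, a rotation vector about the tool's x, y, z in degrees, then the shift along the tool's x, y, z in m, then the closure, from -1 (fully open) to 1 (shut). In form: [wx, wy, wz, dx, dy, dz, claw, wx, wy, wz, dx, dy, dz, claw, ...]. A call has 1 to 12 rows; each row shifts and turns the commanded pose from where the row before left it, along the tool's axes as they then stand; what a row does not reach is not made up. A row lasts 1/8 s, in which the tool goes at most 62.5 mm and 10.7 degrees, less where a joint would pass 70% of its speed; a pose out of reach is approached as far as the arm can. A call with a gripper value outside its range is refused whole. The fingers move at their own pace and stop on an object; the grip force is fixed at half the most. Time passes only in rows, so rows that do not move let the fingers close. It gives the time, the measured TCP pose, the force, the opening and the grip force at its end, in the units of the state.
- ctrl.read_state(): the state, without advancing time (a new reading comes with each control period).
- ctrl.get_image(name): name is "scene" or "top" or "wrist"; returns the picture (420x560x3 uint8, red, green, blue); there is no depth.
- ctrl.calibration(name): a dict with "mtx" (3x3 intrinsics, pixels), "R" (3x3) and "t" (3): a world point X has camera coordinates R X + t. Camera axes: x right, y down, z forward; pixel columns grow to the right and rows downward; lengths in mm; the calibration is good to about 2 mm. A picture is of the moment at which its call begins: read the wrist's pose just before it. calibration takes no time and is no camera call; for the wrist camera it gives the pose at the moment of the call.
- ctrl.finish_job(): hands the job in; it is judged then, once.
The state is a dict: "clock": time; "qpos": joint angles; "qd": joint speeds; "tau": joint torques, N m; "eef_pos": TCP position; "tool_rot": TCP orientation; "force": force on the tool from outside, world axes, zero at the start; "torque": the same for the moment, N m; "width": finger opening in mm; "gripper_force": force on a finger pad.
Only numpy, scipy, OpenCV 4.12 (cv2) and the standard library are available. Lean on these libraries where they do the work, as an engineer would, in place of code of your own. Each camera call takes 0.05 s, during which the arm holds its last target. There are 200 camera calls.

### The job

Take the white filter tube with the orange head out of the walnut key block in the zinc tray and push it, foot first and upright, into the push-fit collet of the blue fitting, past the seal and on until it bottoms fully home on the spring plunger inside. Press steadily and do not ram it, because the fitting cracks; then let go and leave the tube standing in it, with the bolt, the tokens and the lens left lying where they are.

Things in the scene. Friction and masses are not known exactly. Their poses are not given: they have to be found in the camera images.
- tube: Rigid filter tube, 106 mm long, 90 to 150 g. Origin at the centre of its foot, z up its axis. White shank, diameter 20 mm, 0 to 68 mm up; the foot tapers from diameter 12 mm at the end to 20 mm at 10 mm up. Orange round head, diameter 28 mm, 68 to 106 mm up: grip it there. Starts upright in the key block, origin 15 mm above the block's underside.
- keyblock: Fixed black walnut block 90 x 75 x 50 mm in the tray, origin at the centre of its underside. In its middle an upright hole, diameter 23 mm, depth 35 mm, in which the tube stands loosely.
- tray: Fixed open zinc-lined tray 300 x 460 x 34 mm, walls and floor 6 mm thick, origin under its centre, long side along its y. A galvanised chute 120 mm wide comes down from the oak door on the robot's right and ends over the tray's right end (y about -0.53 m), 140 mm or more above the table.
- manifold: Fixed fitting: grey base 130 x 170 x 20 mm; on its middle a blue block 56 x 56 mm, top 80 mm above the table, with the collet's upright bore. Red pipe stub on its +x side; a grey box 55 mm high stands 55 mm off on its +y side. Origin under the bore on the table. It cracks at 55 N of contact with the tube, seal squeeze included: a push of some 35 N. A steady push of 16 to 22 N bottoms the tube.
- mouth (a point): Centre of the collet's mouth, on the bore's axis in the top face of the blue block. Bore diameter 22 mm with a 4 mm chamfer at the mouth; the plunger lies deep inside.
- plunger (a joint): Spring plunger in the bore: 0 m when free, 0.004 m when the tube has pushed it home on its hard stop; it pushes back with 1 to 3 N, less than the seal holds. Its depth is set differently each time and cannot be measured from outside: the foot meets it 32 to 52 mm below the mouth and is home 4 mm deeper (36 to 56 mm).
- bolt: Iron lock bolt lying in the tray, 110 x 18 x 12 mm with a short knob, origin at the centre of its underside. To be left alone.
- token0: Pewter token, disc of diameter 36 mm, 5 mm thick, lying in the tray, origin at its underside. To be left alone.
- token1: A second pewter token like the first, diameter 36 mm, 5 mm thick, lying in the tray, origin at its underside. To be left alone.
- lens: Yellow glass lantern lens, dome of diameter 56 mm, 18 mm high, lying in the tray, origin at its underside. To be left alone.
- seal (a point): Centre of the seal, on the bore's axis 16 mm below the mouth: sprung rubber segments that narrow the bore to 16 mm. The tapered foot must spread them: the resistance rises to between 5 and 15 N while the foot goes from 18 to 27 mm below the mouth; after that the shank slides with a few newtons of drag.
Things that resemble listed ones, but are neither listed nor needed, are in the scene too. What is shaped like the tube but purple is not meant.

How it is judged:
By the outcome, as a careful person would: the job done as asked, in the order asked, and still so for the second after the job is handed in, with the robot touching nothing.
It also fails if it takes over 51 s, if anything falls off the work surface, if the arm or the gripper's body presses on something with over 40 N, if the wrist force passes 120 N, or if a joint passes its speed limit or range.

## Working session

There is one attempt and no reset: what is moved stays moved. The work goes in short steps, Python scripts to look and compute and a tool call to move; the robot and the scene stay as the last step left them, time stands still between calls to the robot, and variables do not carry over. Pictures are saved under pics/ and viewed, at most 10 in all, crops included, and the job is handed in when it is done.

Besides the shell and the picture viewer there is one more tool, called after "Call:" in YAML: its name, and indented under it one key for each argument. carry_out: Moves the arm, as the interface text tells. Its arguments: {"type":"object","properties":{"deltas":{"type":"array"}},"required":["deltas"]}

```bash
mkdir -p pics; python3 - <<'E'
from cell import ctrl
import cv2
for n in ("scene","top","wrist"):
    c=ctrl.calibration(n); print(n,c['mtx'].round(1).tolist() if hasattr(c['mtx'],'round') else c['mtx'],c['R'],c['t'])
    cv2.imwrite(f"pics/{n}0.png",ctrl.get_image(n)[:,:,::-1])
s=ctrl.read_state();print(s, ctrl.grip_depth)
E
```

```text
scene [[477.2, 0.0, 271.8], [0.0, 477.2, 194.6], [0.0, 0.0, 1.0]] [[ 7.19886566e-01  6.94091314e-01  7.61141817e-04]
 [ 5.86780313e-01 -6.08000977e-01 -5.34811813e-01]
 [-3.70745459e-01  3.85450463e-01 -8.44970855e-01]] [-256.84330423 -346.78781592 1213.29990162]
top [[430.3, 0.0, 283.1], [0.0, 430.3, 200.3], [0.0, 0.0, 1.0]] [[ 0.02397497 -0.99970476 -0.00394816]
 [-0.97939852 -0.02269552 -0.20065755]
 [ 0.2005087   0.00867758 -0.97965349]] [-159.80825015  517.27190419  984.22125432]
wrist [[357.3, 0.0, 276.4], [0.0, 357.3, 211.2], [0.0, 0.0, 1.0]] [[ 0.23071097 -0.97302071 -0.0017745 ]
 [-0.93598615 -0.22242741  0.27286621]
 [-0.26589917 -0.06129232 -0.96205035]] [-648.76792317  -35.71618748  379.31568896]
{'clock': 0.15, 'qpos': array([ 1.27221232,  0.62915151,  0.03844709,  1.51811807, -0.02699373,
        0.99630239, -0.01996146]), 'qd': array([ 8.01320754e-04, -3.98473463e-03, -2.04437642e-03, -3.79544049e-03,
        8.70971765e-04,  1.05035141e-03,  2.97889090e-05]), 'tau': array([ 2.02906929e-03, -5.63796151e+01,  1.22798324e+00, -1.93650520e+01,
        1.11486393e-02,  7.38147850e-03,  1.66731184e-05]), 'eef_pos': array([ 149.87024099, -632.00652593,  230.59522402]), 'tool_rot': array([-3.14013118e+00,  1.19787220e-05,  2.32827471e-01]), 'force': array([-0.15900293,  0.1187129 ,  0.19505092]), 'torque': array([ 0.05018627,  0.06533142, -0.06939761]), 'gripper_force': 0.0, 'width': 85.54450958286533} 18.700000000000003
```

View pics/top0.png

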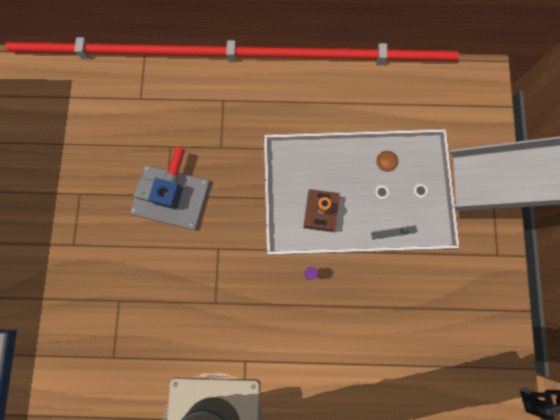

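View pics/scene0.png

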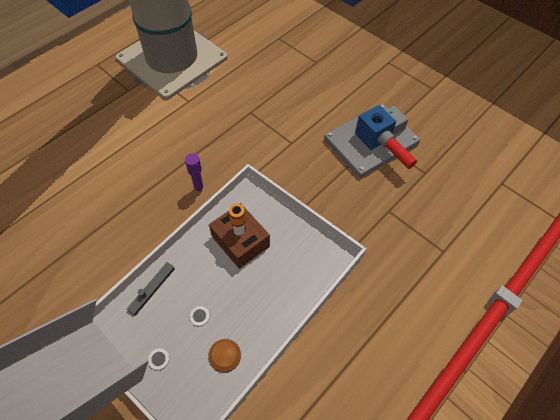

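The top view shows the tube's head at about (325,204) and the collet mouth at about (162,191). The scene view shows the head at about (237,211) and the mouth at about (378,119). I'll enlarge these four spots.

```bash
python3 - <<'E'
import cv2,numpy as np
t=cv2.imread("pics/top0.png");s=cv2.imread("pics/scene0.png")
def c(im,x,y):
    o=cv2.resize(im[y:y+50,x:x+66],(396,300),interpolation=cv2.INTER_CUBIC)
    for k in range(0,66,10): cv2.putText(o,str(x+k),(k*6,8),0,.3,(255,255,255)); cv2.line(o,(k*6,10),(k*6,14),(255,255,255))
    for k in range(0,50,10): cv2.putText(o,str(y+k),(0,k*6+4),0,.3,(255,255,255)); cv2.line(o,(20,k*6),(24,k*6),(255,255,255))
    return o
cv2.imwrite("pics/crop.png",np.vstack([np.hstack([c(t,295,180),c(t,130,165)]),np.hstack([c(s,205,195),c(s,345,95)])]))
E
```

```text
(no output)
```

View pics/crop.png

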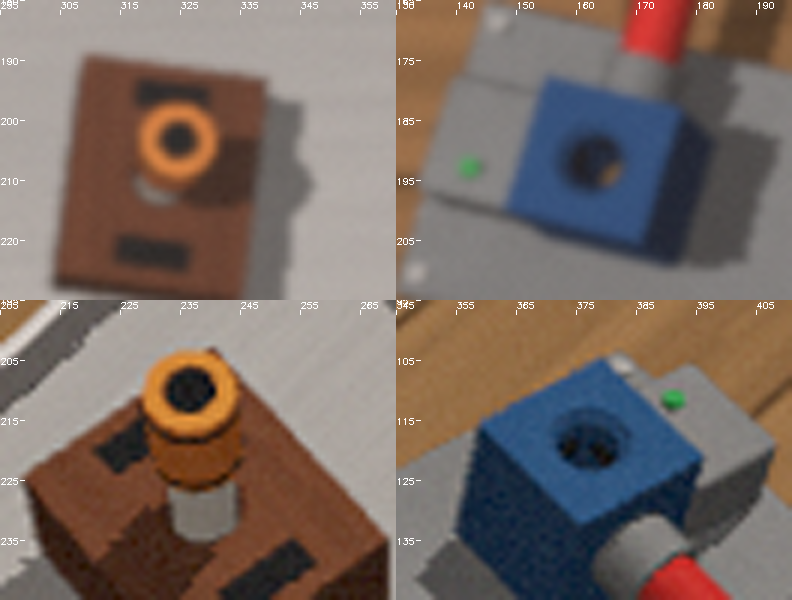

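Crop readings: the head's top ring is at top (324.3,202.9) and scene (236.3,209.6). The mouth is at top (162.5,191.3) and scene (377.3,118.0).

```bash
cat > h.py <<'E'
import numpy as np
from cell import ctrl
def ray(n,uv,c=None):
    c=c or ctrl.calibration(n); R,t,K=[np.array(c[k]) for k in("R","t","mtx")]
    d=R.T@np.linalg.inv(K)@np.array([*uv,1.]); return -R.T@t,d/np.linalg.norm(d)
def atz(n,uv,z,c=None):
    o,d=ray(n,uv,c); return (o+d*(z-o[2])/d[2]).round(1)
def tri(rs):
    A=sum(np.eye(3)-np.outer(d,d) for o,d in rs); b=sum((np.eye(3)-np.outer(d,d))@o for o,d in rs)
    return np.linalg.solve(A,b).round(1)
E
python3 - <<'E'
from h import *
for nm,a,b,z in(("head",(324.3,202.9),(236.3,209.6),127),("mouth",(162.5,191.3),(377.3,118.),80)):
    print(nm,atz("top",a,z),atz("scene",b,z),tri([ray("top",a),ray("scene",b)]))
# blue block corners, top image
for p in((152,78),(287,108),(244,243),(112,207)): print(atz("top",(130+p[0]/6-.4,165+p[1]/6-.4),80))
for p in((84,57),(267,80),(240,300)): print(atz("top",(295+p[0]/6-.4,180+p[1]/6-.4),56))
E
```

```text
head [ 501.8 -240.   127. ] [ 502.5 -239.9  127. ] [ 502.1 -239.9  126.4]
mouth [530.3 136.7  80. ] [532.1 137.1  80. ] [531.1 137.8  78.3]
[563.1 157.4  80. ]
[552.1 103.1  80. ]
[497.6 115.9  80. ]
[510.8 168.7  80. ]
[ 549.1 -208.3   56. ]
[ 541.4 -281.8   56. ]
[ 452.2 -271.    56. ]
```

Both views agree: the tube is at (502,-240) with its head top at z≈127, and the mouth is at (531,137,80). I'll set yaw to 0 and move over the tube at height.

Call:
carry_out:
  deltas: [0,0,6.67,0,0,0,-1,0,0,6.67,0,0,0,-1,0,0,0,0.02,-0.022,0,-1,0,0,0,0.039,-0.044,0,-1,0,0,0,0.039,-0.044,0,-1,0,0,0,0.039,-0.044,0,-1,0,0,0,0.039,-0.044,0,-1,0,0,0,0.039,-0.044,0,-1,0,0,0,0.039,-0.044,0,-1,0,0,0,0.039,-0.044,0,-1,0,0,0,0.039,-0.044,0,-1,0,0,0,0.02,-0.022,0,-1]

```text
clock: 1.65
eef_pos: [504.3, -232.7, 231.1]
tool_rot: [-3.14, -0.001, 0.005]
force: [-1.3, -0.5, 1.0]
width: 85.3
gripper_force: 0.0
```

Call:
carry_out:
  deltas: [0,0,0,0,0.0035,0.02,-1,0,0,0,0,0,0.03,-1,0,0,0,0,0,0.02,-1,0,0,0,0,0,0,-1,0,0,0,0,0,0,-1]

```text
clock: 2.28
eef_pos: [502.4, -240.2, 162.0]
tool_rot: [3.141, -0.001, -0.0]
force: [0.0, 0.4, 0.7]
width: 85.7
gripper_force: 0.0
```

```bash
python3 - <<'E'
from h import *
import cv2
c=ctrl.calibration("wrist"); s=ctrl.read_state(); print(s['eef_pos'],s['tool_rot'],s['force'])
cv2.imwrite("pics/w1.png",ctrl.get_image("wrist")[:,:,::-1])
R,t,K=[np.array(c[k]) for k in("R","t","mtx")]
for X in([502,-240,127],[502,-240,56]):
    p=K@(R@np.array(X)+t); print(p[:2]/p[2])
import pickle; pickle.dump(c,open("c1.pkl","wb"))
E
```

```text
[ 502.42371062 -240.2495729   161.9559045 ] [ 3.14117354e+00 -8.73129362e-04 -1.16707866e-04] [0.04248377 0.35086122 0.67768885]
[276.36485517 245.665097  ]
[276.31974923 209.88049897]
```

View pics/w1.png

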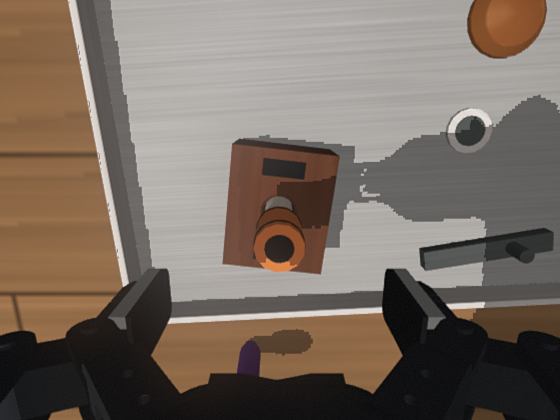

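The head's ring is at (279,246), against a prediction of (276,246), so it sits about 1 mm towards -y. The path down is clear. I'll descend and grip.

Call:
carry_out:
  deltas: [0,0,0,0,0.001,0.025,-1,0,0,0,0,0,0.025,-1,0,0,0,0,0,0.02,-1,0,0,0,0,0,0,-1,0,0,0,0,0,0,0,0,0,0,0,0,0,1,0,0,0,0,0,0,1,0,0,0,0,0,0,1,0,0,0,0,0,0,1,0,0,0,0,0,0,1,0,0,0,0,0,0,1,0,0,0,0,0,0,1]

```text
clock: 3.82
eef_pos: [502.6, -241.3, 92.2]
tool_rot: [3.141, -0.001, -0.0]
force: [-0.2, -0.1, 6.0]
width: 26.7
gripper_force: 58.7
```

Call:
carry_out:
  deltas: [0,0,0,0,0,-0.01,1,0,0,0,0,0,-0.02,1,0,0,0,0,0,-0.03,1,0,0,0,0,0,-0.03,1,0,0,0,0,0,-0.02,1,0,0,0,0,0,-0.01,1,0,0,0,0,0,0,1,0,0,0,0,0,0,1]

```text
clock: 4.82
eef_pos: [501.4, -240.7, 210.5]
tool_rot: [-3.141, 0.002, -0.0]
force: [1.3, -0.1, -1.7]
width: 26.8
gripper_force: 59.1
```

Call:
carry_out:
  deltas: [0,0,0,0.002,-0.02,0,1,0,0,0,0.003,-0.04,0,1,0,0,0,0.004,-0.053,0,1,0,0,0,0.004,-0.053,0,1,0,0,0,0.004,-0.053,0,1,0,0,0,0.004,-0.053,0,1,0,0,0,0.004,-0.053,0,1,0,0,0,0.003,-0.033,0,1,0,0,0,0.001,-0.02,0,1,0,0,0,0,0,0,1,0,0,0,0,0,0,1,0,0,0,0,0,0,1]

```text
clock: 6.32
eef_pos: [531.1, 135.0, 211.4]
tool_rot: [3.141, 0.0, -0.003]
force: [0.1, 0.5, -1.2]
width: 26.7
gripper_force: 59.3
```

Call:
carry_out:
  deltas: [0,0,0,0,0,0.02,1,0,0,0,0,0,0.014,1,0,0,0,0,0,0,1,0,0,0,0,0,0,1,0,0,0,0,0,0,1]

```text
clock: 6.95
eef_pos: [531.5, 137.1, 177.9]
tool_rot: [-3.141, -0.001, -0.0]
force: [-0.3, 0.7, -1.2]
width: 26.6
gripper_force: 59.3
```

```bash
python3 - <<'E'
from h import *
import cv2
s=ctrl.read_state(); print(s['eef_pos'],s['tool_rot'],s['force'])
t=ctrl.get_image("top")[:,:,::-1];sc=ctrl.get_image("scene")[:,:,::-1];w=ctrl.get_image("wrist")[:,:,::-1]
for n,i in(("t2",t),("s2",sc),("w2",w)): cv2.imwrite(f"pics/{n}.png",i)
def c(im,x,y):
    o=cv2.resize(im[y:y+74,x:x+66],(528,592),interpolation=cv2.INTER_CUBIC)
    for k in range(0,66,10): cv2.putText(o,str(x+k),(k*8,8),0,.3,(255,255,255))
    for k in range(0,74,10): cv2.putText(o,str(y+k),(0,k*8+4),0,.3,(255,255,255))
    return o
cv2.imwrite("pics/crop2.png",np.hstack([c(sc,345,65)[:, :528], cv2.resize(w[190:420,220:326],(272,592))]))
E
```

```text
[531.51229655 137.10077089 177.92070827] [-3.14123676e+00 -1.22616413e-03 -1.23083294e-04] [-0.27777389  0.73401995 -1.20421824]
```

View pics/crop2.png

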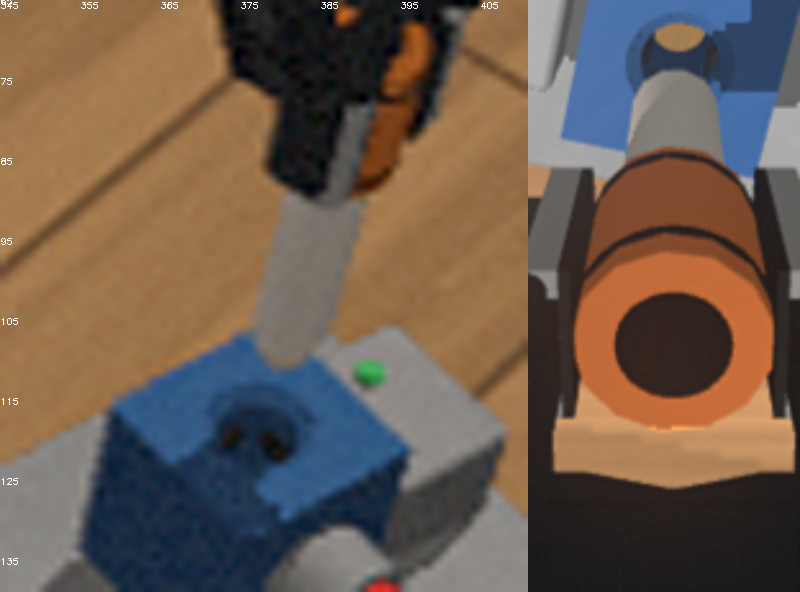

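In the scene crop the foot is at about (380.3,110) and the shank's top at about (385.5,90). In the wrist crop the shank points slightly off vertical. I'll compare both with projections of a vertical axis.

```bash
python3 - <<'E'
from h import *
import cv2
c=ctrl.calibration("wrist")
def P(n,X,c=None):
    c=c or ctrl.calibration(n);p=np.array(c['mtx'])@(np.array(c['R'])@np.array(X)+np.array(c['t']));return (p[:2]/p[2]).round(1)
for z in(107,175,213):
    print(z,[P(n,[531.5,137.1,z]) for n in("scene","top","wrist")])
print("mouth",P("wrist",[531,137.3,80]))
w=cv2.imread("pics/w2.png")
o=cv2.resize(w[180:370,215:335],(720,1140)[0:2],interpolation=cv2.INTER_CUBIC)[:600]
for k in range(0,120,10): cv2.putText(o,str(215+k),(k*6,8),0,.3,(0,0,0))
for k in range(0,100,10): cv2.putText(o,str(180+k),(0,k*6+4),0,.3,(0,0,0))
cv2.imwrite("pics/crop3.png",o)
E
```

```text
107 [array([379.5, 109. ]), array([159.1, 188.2]), array([276.8, 223.9])]
175 [array([386.3,  84.8]), array([150. , 180.9]), array([277. , 270.6])]
213 [array([390.4,  70. ]), array([144.3, 176.4]), array([277.1, 318.5])]
mouth [276.5 212.8]
```

View pics/crop3.png

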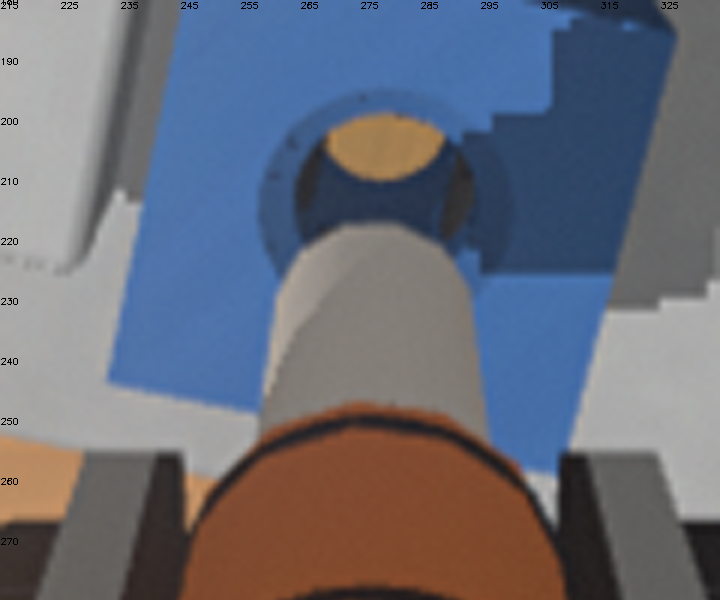

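The tube is vertical. The mouth's centre is at column 279.2 against 276.9 for the tube axis, so it lies 1.6 mm towards -y; along x it is aligned within 0.5 mm. This matches the bias I saw at the grasp. I'll correct it and lower to 10 mm inside.

Call:
carry_out:
  deltas: [0,0,0,0,0.0015,0,1,0,0,0,0,0,0.01,1,0,0,0,0,0,0.01,1,0,0,0,0,0,0.005,1,0,0,0,0,0,0.004,1,0,0,0,0,0,0.004,1,0,0,0,0,0,0.003,1,0,0,0,0,0,0.002,1,0,0,0,0,0,0,1]

```text
clock: 8.22
eef_pos: [531.0, 135.5, 139.3]
tool_rot: [3.142, 0.0, -0.0]
force: [-0.1, -0.7, -1.4]
width: 26.3
gripper_force: 59.3
```

Call:
carry_out:
  deltas: [0,0,0,0,0,0.002,1,0,0,0,0,0,0.002,1,0,0,0,0,0,0.002,1,0,0,0,0,0,0.001,1,0,0,0,0,0,0.001,1,0,0,0,0,0,0,1]

```text
clock: 8.98
eef_pos: [531.2, 135.6, 131.3]
tool_rot: [-3.141, -0.0, -0.0]
force: [-0.2, -0.0, -0.8]
width: 26.7
gripper_force: 59.3
```

Call:
carry_out:
  deltas: [0,0,0,0,0,0.001,1,0,0,0,0,0,0.001,1,0,0,0,0,0,0.001,1,0,0,0,0,0,0.001,1,0,0,0,0,0,0,1]

```text
clock: 9.6
eef_pos: [531.6, 135.7, 127.9]
tool_rot: [-3.141, -0.001, -0.0]
force: [0.4, -0.4, 4.6]
width: 26.9
gripper_force: 59.8
```

Call:
carry_out:
  deltas: [0,0,0,0,0,0.001,1,0,0,0,0,0,0.001,1,0,0,0,0,0,0.001,1,0,0,0,0,0,0.001,1,0,0,0,0,0,0,1]

```text
clock: 10.22
eef_pos: [531.2, 135.5, 123.5]
tool_rot: [-3.141, -0.0, -0.0]
force: [0.6, 0.7, 4.8]
width: 26.6
gripper_force: 59.8
```

Call:
carry_out:
  deltas: [0,0,0,0,0,0.001,1,0,0,0,0,0,0.001,1,0,0,0,0,0,0.001,1,0,0,0,0,0,0.001,1,0,0,0,0,0,0,1]

```text
clock: 10.85
eef_pos: [531.5, 135.6, 119.7]
tool_rot: [-3.141, -0.001, -0.0]
force: [0.4, 0.1, 6.7]
width: 26.5
gripper_force: 59.8
```

Call:
carry_out:
  deltas: [0,0,0,0,0,0.001,1,0,0,0,0,0,0.001,1,0,0,0,0,0,0,1]

```text
clock: 11.22
eef_pos: [531.6, 135.6, 117.7]
tool_rot: [-3.141, -0.001, -0.0]
force: [-0.5, 0.5, 6.1]
width: 26.6
gripper_force: 59.8
```

Call:
carry_out:
  deltas: [0,0,0,0,0,0.0005,1,0,0,0,0,0,0.0005,1,0,0,0,0,0,0,1]

```text
clock: 11.6
eef_pos: [531.6, 135.6, 116.8]
tool_rot: [-3.141, -0.001, -0.0]
force: [0.7, 0.5, 6.5]
width: 26.9
gripper_force: 59.8
```

Call:
carry_out:
  deltas: [0,0,0,0,0,0.0005,1,0,0,0,0,0,0.0005,1,0,0,0,0,0,0,1]

```text
clock: 11.98
eef_pos: [531.6, 135.7, 115.8]
tool_rot: [-3.141, -0.001, -0.0]
force: [0.6, 0.6, 6.4]
width: 26.5
gripper_force: 59.8
```

Call:
carry_out:
  deltas: [0,0,0,0,0,0.0005,1,0,0,0,0,0,0.0005,1,0,0,0,0,0,0,1]

```text
clock: 12.35
eef_pos: [531.6, 135.6, 114.9]
tool_rot: [-3.141, -0.001, -0.0]
force: [0.1, -0.6, 7.6]
width: 26.7
gripper_force: 59.8
```

Call:
carry_out:
  deltas: [0,0,0,0,0,0.0005,1,0,0,0,0,0,0.0005,1,0,0,0,0,0,0,1]

```text
clock: 12.72
eef_pos: [531.6, 135.6, 113.8]
tool_rot: [-3.141, -0.001, -0.0]
force: [-0.1, 0.6, 6.9]
width: 26.7
gripper_force: 59.8
```

Call:
carry_out:
  deltas: [0,0,0,0,0,0.0005,1,0,0,0,0,0,0.0005,1,0,0,0,0,0,0,1]

```text
clock: 13.1
eef_pos: [531.6, 135.6, 112.7]
tool_rot: [-3.141, -0.001, -0.0]
force: [0.6, -1.2, 6.7]
width: 26.7
gripper_force: 59.8
```

Call:
carry_out:
  deltas: [0,0,0,0,0,0.0005,1,0,0,0,0,0,0.0005,1,0,0,0,0,0,0.0005,1,0,0,0,0,0,0,1]

```text
clock: 13.6
eef_pos: [531.6, 135.6, 111.3]
tool_rot: [-3.141, -0.001, -0.0]
force: [0.8, 0.1, 6.7]
width: 27.0
gripper_force: 59.8
```

Call:
carry_out:
  deltas: [0,0,0,0,0,0.0005,1,0,0,0,0,0,0.0005,1,0,0,0,0,0,0.0005,1,0,0,0,0,0,0,1]

```text
clock: 14.1
eef_pos: [531.6, 135.6, 109.8]
tool_rot: [-3.141, -0.001, -0.0]
force: [-0.1, 0.2, 6.5]
width: 26.9
gripper_force: 59.8
```

Call:
carry_out:
  deltas: [0,0,0,0,0,0.0005,1,0,0,0,0,0,0.0005,1,0,0,0,0,0,0.0005,1,0,0,0,0,0,0,1]

```text
clock: 14.6
eef_pos: [531.6, 135.7, 108.3]
tool_rot: [-3.141, -0.001, -0.0]
force: [-0.2, -0.0, 6.8]
width: 26.7
gripper_force: 59.8
```

Call:
carry_out:
  deltas: [0,0,0,0,0,0.0005,1,0,0,0,0,0,0.0005,1,0,0,0,0,0,0.0005,1,0,0,0,0,0,0,1]

```text
clock: 15.1
eef_pos: [531.6, 135.6, 106.8]
tool_rot: [-3.141, -0.001, -0.0]
force: [-0.4, 0.9, 7.1]
width: 26.8
gripper_force: 59.8
```

Call:
carry_out:
  deltas: [0,0,0,0,0,0.0005,1,0,0,0,0,0,0.0005,1,0,0,0,0,0,0.0005,1,0,0,0,0,0,0,1]

```text
clock: 15.6
eef_pos: [531.6, 135.6, 105.3]
tool_rot: [-3.141, -0.001, -0.0]
force: [0.1, 1.0, 6.2]
width: 26.7
gripper_force: 59.8
```

Call:
carry_out:
  deltas: [0,0,0,0,0,0.0005,1,0,0,0,0,0,0.0005,1,0,0,0,0,0,0.0005,1,0,0,0,0,0,0,1]

```text
clock: 16.1
eef_pos: [531.6, 135.6, 103.9]
tool_rot: [-3.141, -0.001, -0.0]
force: [0.5, 0.4, 7.3]
width: 26.6
gripper_force: 59.8
```

Call:
carry_out:
  deltas: [0,0,0,0,0,0.0005,1,0,0,0,0,0,0.0005,1,0,0,0,0,0,0.0005,1,0,0,0,0,0,0,1]

```text
clock: 16.6
eef_pos: [531.6, 135.7, 102.4]
tool_rot: [-3.141, -0.001, -0.0]
force: [-0.4, 1.1, 7.7]
width: 26.7
gripper_force: 59.9
```

Call:
carry_out:
  deltas: [0,0,0,0,0,0.0005,1,0,0,0,0,0,0.0005,1,0,0,0,0,0,0,1]

```text
clock: 16.98
eef_pos: [531.7, 135.7, 101.5]
tool_rot: [-3.141, -0.001, -0.0]
force: [-0.1, 0.3, 9.0]
width: 26.5
gripper_force: 60.0
```

Call:
carry_out:
  deltas: [0,0,0,0,0,0.0005,1,0,0,0,0,0,0.0005,1,0,0,0,0,0,0,1]

```text
clock: 17.35
eef_pos: [531.6, 135.6, 100.5]
tool_rot: [-3.141, -0.001, -0.0]
force: [-0.5, 0.3, 8.6]
width: 26.8
gripper_force: 60.0
```

Call:
carry_out:
  deltas: [0,0,0,0,0,0.0005,1,0,0,0,0,0,0.0005,1,0,0,0,0,0,0,1]

```text
clock: 17.73
eef_pos: [531.7, 135.6, 99.8]
tool_rot: [-3.141, -0.002, -0.0]
force: [-0.6, 0.0, 11.8]
width: 26.8
gripper_force: 60.3
```

Call:
carry_out:
  deltas: [0,0,0,0,0,0.0005,1,0,0,0,0,0,0,1,0,0,0,0,0,0,1]

```text
clock: 18.1
eef_pos: [531.8, 135.6, 99.7]
tool_rot: [-3.141, -0.002, -0.0]
force: [-2.3, -0.8, 14.2]
width: 26.8
gripper_force: 60.7
```

Call:
carry_out:
  deltas: [0,0,0,0,0,0.0005,1,0,0,0,0,0,0.0005,1,0,0,0,0,0,0,1,0,0,0,0,0,0,1]

```text
clock: 18.6
eef_pos: [532.0, 135.7, 99.6]
tool_rot: [-3.141, -0.002, -0.0]
force: [-2.7, -0.5, 22.0]
width: 26.6
gripper_force: 61.5
```

Home: the TCP stays put while the force climbs from 12 to 22 N, about 4 mm after the plunger was first felt. I'll release and withdraw straight up.

Call:
carry_out:
  deltas: [0,0,0,0,0,0,1,0,0,0,0,0,0,0.3,0,0,0,0,0,0,-0.5,0,0,0,0,0,0,-1,0,0,0,0,0,0,-1,0,0,0,0,0,0,-1,0,0,0,0,0,0,-1,0,0,0,0,0,0,-1]

```text
clock: 19.6
eef_pos: [531.0, 135.5, 97.3]
tool_rot: [3.142, 0.0, -0.0]
force: [-0.8, 0.9, 0.9]
width: 85.3
gripper_force: 0.0
```

Call:
carry_out:
  deltas: [0,0,0,0,0,-0.005,-1,0,0,0,0,0,-0.015,-1,0,0,0,0,0,-0.03,-1,0,0,0,0,0,-0.03,-1,0,0,0,0,0,-0.02,-1,0,0,0,0,0,0,-1,0,0,0,0,0,0,-1]

```text
clock: 20.48
eef_pos: [530.6, 135.4, 197.1]
tool_rot: [3.142, 0.001, -0.0]
force: [-0.3, -0.2, -0.8]
width: 85.5
gripper_force: 0.0
```

```bash
python3 - <<'E'
from h import *
import cv2
sc=ctrl.get_image("scene")[:,:,::-1];w=ctrl.get_image("wrist")[:,:,::-1]
cv2.imwrite("pics/end.png",np.hstack([cv2.resize(sc[50:190,310:450],(400,400),interpolation=cv2.INTER_CUBIC),cv2.resize(w,(400,300)).copy().__class__((0,)) if 0 else cv2.copyMakeBorder(cv2.resize(w,(400,300)),0,100,0,0,0)]))
# known head-top height if home: TCP 99.6 - 71.2 + 106
c=ctrl.calibration("scene")
for z in(134.4,96.4):
    p=np.array(c['mtx'])@(np.array(c['R'])@np.array([531.3,135.6,z])+np.array(c['t']));p=p[:2]/p[2];print(p,(p-[310,50])*400/140)
E
```

```text
[381.61854775  99.97145249] [204.62442214 142.77557855]
[378.03103218 112.8743981 ] [194.37437767 179.64113743]
```

View pics/end.png

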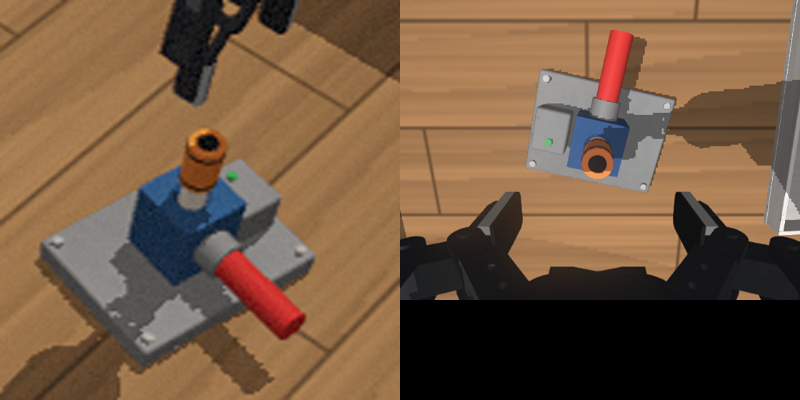

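The tube stands upright in the fitting, with its head top at crop (207,141) against (205,143) predicted for home. The gripper is clear, so I'm handing in.

```bash
python3 -c "
from cell import ctrl
print(ctrl.finish_job())"
```

```text
the job is handed in; nothing more can be done
None
```

I pushed the tube into the blue fitting until it met a hard stop at about 22 N, roughly 4 mm past first plunger contact, then released it standing upright and handed the job in at about 20.6 s; I moved nothing else.

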